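# Clamp a bonded test piece in the pull-test fixture

## Task

Set the bonded test piece (the mortar slab with the steel plate and tang on top) flat and square in the open seat of the clamping fixture, tang up. Then screw the fixture's knurled nut down, clockwise seen from above, until it stops tight and its jaw grips the slab. Let go of everything and leave the plain slab, the can and the spanner where they are.

Things in the scene. Friction and masses are not known exactly. Their poses are not given: they have to be found in the camera images.
- test_piece: Loose bonded test piece, about 0.37 kg: grey mortar slab 60 x 60 x 20 mm; on it, centred, a steel plate 40 x 40 x 8 mm; on that, centred, an upright steel tang 16 mm (own x) by 32 mm (own y), 34 mm high, top 62 mm above the origin. Origin: centre of the slab's underside; z up; x, y along the slab's edges. It may go in the seat in any of the four square orientations.
- seat (a point): Centre of the open-topped seat's floor, 12 mm above the table; z up, y towards the nut. Walls 16 mm high: sides at x = +34 and -34 mm, fixed end wall at y = -30 mm. On the +y side is the jaw's face, at y = 39.5 mm less 1.9 mm per rad of nut. The slab lies on the floor, 4 mm proud of the walls; clamped, its centre is at y = 0.
- fixture: The clamping fixture, fixed to the table, its place and yaw vary: aluminium base plate 112 mm (x) by 230 mm (y), 12 mm thick. Origin: centre of the plate's underside; axes as the seat's. The seat's centre is at y = -65 mm, the nut's axis at y = +62 mm. Under the nut are a 34 mm washer and a grey housing 66 x 62 mm, top 47 mm above the table.
- nut_top (a point): Centre of the top face of the knurled steel hand nut, on its upright axis, 127 mm from the seat's centre along the seat's +y. Height above the seat's floor: 68.8 mm less 0.95 mm per rad of nut. The nut is a cylinder 40 mm across, 24 mm high below this point; the frame turns with it. A stud 12 mm across stands up through it to 88 mm above the table.
- nut (a joint): Angle of the nut, rad: 0 fully open, grows as it is turned clockwise seen from above. It sinks 0.95 mm per rad and a wedge drives the jaw 1.9 mm per rad. Light friction (about 0.1 N m); stays where left. Starts at 1.0 to 2.0. With the slab in the seat the jaw meets it at about 5.0, felt only faintly; turned on, it bears harder until the nut stops dead (tight) at 5.6.
- jaw: Sliding steel jaw between the seat and the nut, 54 mm wide, 36 mm long, 17 mm high; origin at the foot of its gripping face, on the seat's centre line. Moved only by the nut.
- plain_slab: Bystander: plain mortar slab 60 x 60 x 20 mm without plate or tang. Origin: centre of its underside. It and the test piece lie to the robot's left, either one nearer.
- resin_can: Bystander: upright can 72 mm across, 100 mm high. Origin: centre of its underside.
- spanner: Bystander: spanner 180 mm long lying on the table.
Not all that is in view belongs to the job. There is more than one size of the test_piece; the job needs the smaller.

How it is judged:
By the outcome, as a careful person would: the job done as asked, in the order asked, and still so for the second after the job is handed in, with the robot touching nothing.
It also fails if it takes over 72 s, if anything falls off the work surface, if the arm or the gripper's body presses on something with over 40 N, if the wrist force passes 120 N, or if a joint passes its speed limit or range.

## Robot

A 7-joint arm with a two-finger parallel gripper is mounted at the origin on the work surface. World frame = base frame: x ahead of the robot, y to its left, z up, the work surface at z = 0. Lengths are in m, angles in degrees, forces in N, time in s.
With the tool pointing down it reaches from about 0.425 to 0.875 m from the base axis. Payload 9.9 kg.
Tool frame: the origin (TCP) lies on the centre line of the jaws, within the pads' length; the fingertips stand 17 mm ahead of it and the grasp point (between the pads) lies 2 mm behind it; z points along the fingers, y is the line along which they close (so a half turn about z gives the same grasp; the last joint's range is limited). The gripper opens to 85 mm and grips with 20 to 120 N. Pads are 22 mm wide; open, the fingers measure 114 mm over their backs; the gripper's body (76 mm by 85 mm) begins 54 mm behind the grasp point. The pads swing forward as they close: fully open they stand 13 mm farther back than shut.
Start: joints at [-4.801, 32.985, 1.427, 82.34, -0.859, 64.687, -3.237], TCP at [0.675, 0, 0.248] pointing down, gripper open.
Joint ranges: [-157.87, 157.87], [-19.46, 123.44], [-87.15, 90], [11.01, 140.99], [-62.26, 242.26], [9.8, 113.94], [-161.44, 161.44]. Speed limits (degrees/s): [127.2, 127.2, 172.46, 172.46, 180, 180, 180].

## Interface

Orientations are given as [roll, pitch, yaw] about the fixed x, y, z axes, in that order (R = Rz(yaw) Ry(pitch) Rx(roll)).
In Python, from plant import robot gives the robot as it stands.
- The arm moves only by the tool carry_out, never from a script. Its argument "plan" is a list of rows, each a list of 2 entries, a list of its own where there are three numbers: the shift along the world's x, y, z scaled (see below), then the turn, a rotation vector about the world's x, y, z scaled (see below). A call has 1 to 8 rows; each row shifts and turns the commanded pose from where the row before left it; what a row does not reach is not made up. The controller multiplies each number of a shift by 2.5 cm and each number of a turn by 0.15 rad. A row lasts 1/10 s, in which the tool goes at most 50 mm and 8.59 degrees, less where a joint would pass 70% of its speed; a pose out of reach is approached as far as the arm can. A call with a number of a shift or a turn outside -1 to 1 is refused whole. A call with a gripper value outside its range is refused whole. "grip" is the opening, from -1 (shut) to 1 (fully open), so that 0 is half open, set as the call begins (left out, the last holds). The fingers move at their own pace and stop on an object; the grip force is fixed at half the most. Time passes only in rows, so rows that do not move let the fingers close. It gives the time, the measured TCP pose, the force, the opening and the grip force at its end, in the units of the state.
- robot.get_obs(): the state, without advancing time (a new reading comes with each control period).
- robot.snapshot(name): name is "scene" or "side" or "wrist"; returns a dict with "color" (384x512x3 uint8, red, green, blue), "fov_y" (degrees; the focal length in pixels is half the picture's height over the tangent of half this angle, whatever the lens; pixels are square), "cx", "cy" (the principal point, pixels), "eye" and "orientation" of the camera in the world; the wrist camera has in their place "mount" (4x4, takes a point from camera to tool coordinates, whose origin is the TCP and whose axes are the flange's). Camera axes: x right, y down, z forward; pixel columns grow to the right and rows downward; lengths in m; the calibration is good to about 2 mm. The wrist camera is an equidistant fisheye: a pixel r from the principal point sees the ray r / f radians off the axis. A picture is of the moment at which its call begins: read the wrist's pose just before it. There is no depth.
- robot.job_done(): hands the job in; it is judged then, once.
Trained networks look in a picture, given as the dict that the camera call returned (one of the last four; its "shot" number tells which), for a name from the list of things; names that differ only in an ending like _2 or _b are one class to them, and where a whole thing is asked for, a point or a joint stands for the part that bears it (a point fixed in the world has none). Each returns a list of dicts, best first, with "confidence" (0 to 1); they miss things now and then, are a little off and sometimes report something else, mostly with a low value. They report only what shows in the picture. A call takes as long as a camera call. They do not tell look-alikes from the thing itself.
- robot.look_for(name, picture): "point" ([column, row] in pixels, amid what is visible of it).
- robot.trace(name, picture): "pixels" (384x512 bool, what is visible of it) and "point" ([column, row] in pixels, amid what is visible of it).
The state is a dict: "time": time; "qpos": joint angles; "dq": joint speeds; "joint_torque": joint torques, N m; "ee_pos": TCP position; "tool_rot": TCP orientation; "wrist_force": force on the tool from outside, world axes, zero at the start; "ft_torque": the same for the moment, N m; "opening": opening from 0.0 (shut) to 1.0 (fully open); "grasp_force": force on a finger pad.
Only numpy, scipy, OpenCV 4.12 (cv2) and the standard library are available. Lean on these libraries where they do the work, as an engineer would, in place of code of your own. Each camera call takes 0.05 s, during which the arm holds its last target. There are 200 camera calls.

## Working session

There is one attempt and no reset: what is moved stays moved. The work goes in short steps, Python scripts to look and compute and a tool call to move; the robot and the scene stay as the last step left them, time stands still between calls to the robot, and variables do not carry over. Pictures are saved under pics/ and viewed, at most 10 in all, crops included, and the job is handed in when it is done.

Besides the shell and the picture viewer there is one more tool, called after ">>>" as name(argument=value, ...), one argument or row to a line, values as JSON. carry_out: Moves the arm, as the interface text tells. Its arguments: {"type":"object","properties":{"plan":{"type":"array","items":{"type":"array"}},"grip":{"type":"number"}},"required":["plan"]}

```bash
mkdir -p pics; ls; cat > h.py <<'E'
import numpy as np, cv2, sys
sys.path.insert(0,'.')
from plant import robot
from scipy.spatial.transform import Rotation as R
def f(p): return p['color'].shape[0]/2/np.tan(np.radians(p['fov_y'])/2)
def Rm(o):
    o=np.array(o,float)
    return o if o.shape==(3,3) else R.from_euler('xyz',o,degrees=True).as_matrix()
def pose(p,obs=None):
    if 'eye' in p: return np.array(p['eye']),Rm(p['orientation'])
    T=np.eye(4);T[:3,:3]=Rm(obs['tool_rot']);T[:3,3]=obs['ee_pos']
    T=T@np.array(p['mount']); return T[:3,3],T[:3,:3]
def onplane(p,uv,z,obs=None):
    e,M=pose(p,obs);d=(np.array(uv,float)-[p['cx'],p['cy']])/f(p)
    if 'eye' in p: r=np.array([*d,1])
    else:
        t=np.linalg.norm(d);r=np.array([*(d/t*np.sin(t)),np.cos(t)]) if t>0 else np.array([0,0,1.])
    r=M@r; return e+r*(z-e[2])/r[2]
def proj(p,X,obs=None):
    e,M=pose(p,obs);c=(np.array(X)-e)@M
    if 'eye' in p: d=c[...,:2]/c[...,2:]
    else:
        n=np.linalg.norm(c[...,:2],axis=-1,keepdims=True);d=c[...,:2]/n*np.arctan2(n,c[...,2:])
    return d*f(p)+[p['cx'],p['cy']]
def save(p,n): cv2.imwrite('pics/'+n+'.png',p['color'][:,:,::-1])
E
cat > a.py <<'E'
from h import *
ims=[]
for c in('scene','side','wrist'):
    o=robot.get_obs();p=robot.snapshot(c);ims.append(p['color'])
    print(c,p['fov_y'],p.get('eye'),p.get('orientation'),p['cx'],p['cy'])
    for n in('test_piece','plain_slab','fixture','nut_top','jaw','resin_can','spanner'):
        for d in robot.look_for(n,p)[:3]:
            print(n,np.round(d['point']),round(d['confidence'],2),np.round(onplane(p,d['point'],.02,o),3))
print(o)
cv2.imwrite('pics/a.png',np.vstack([np.hstack(ims[:2])])[:,:,::-1][:, :])
im=cv2.resize(np.vstack([np.hstack(ims[:2]),np.hstack([ims[2],ims[2]*0])]),(800,600))
cv2.imwrite('pics/all.png',im[:,:,::-1])
E
python3 a.py
```

```text
pics
scene 47.92643121662055 [ 1.03588039 -0.69471008  0.75355408] [-130.20346936    1.24492874   36.10752773] 248.6597860313751 190.22122951873
test_piece [255. 119.] 0.87 [0.317 0.3   0.02 ]
test_piece [289. 136.] 0.63 [0.461 0.278 0.02 ]
plain_slab [321. 161.] 0.89 [0.605 0.218 0.02 ]
fixture [231. 206.] 0.79 [ 0.511 -0.077  0.02 ]
fixture [226. 199.] 0.19 [ 0.485 -0.065  0.02 ]
nut_top [252. 178.] 0.61 [0.489 0.043 0.02 ]
jaw [227. 198.] 0.76 [ 0.484 -0.059  0.02 ]
resin_can [354. 203.] 0.89 [0.758 0.109 0.02 ]
spanner [128. 297.] 0.62 [ 0.508 -0.418  0.02 ]
side 49.44578445234758 [-0.21819875  0.65987175  0.97934674] [-130.49276943    0.84313203 -132.80272353] 254.74756538298087 187.4413300001179
test_piece [194. 278.] 0.81 [0.444 0.3   0.02 ]
test_piece [219. 309.] 0.61 [0.318 0.31  0.02 ]
plain_slab [186. 237.] 0.6 [0.589 0.223 0.02 ]
fixture [269. 212.] 0.97 [ 0.49  -0.043  0.02 ]
jaw [275. 209.] 0.68 [ 0.49  -0.067  0.02 ]
jaw [182. 239.] 0.28 [0.59  0.238 0.02 ]
resin_can [188. 181.] 0.57 [0.808 0.057 0.02 ]
spanner [331. 172.] 0.72 [ 0.486 -0.358  0.02 ]
wrist 65.706469846
[... 344 characters left out ...]
0.8, 'qpos': array([-4.80047159, 32.98397722,  1.42769195, 82.34052904, -0.85826322,
       64.68728555, -3.2363609 ]), 'dq': array([ 0.11360418, -0.03068104, -0.0754912 , -0.06298219, -0.02758225,
       -0.00351269, -0.0307196 ]), 'joint_torque': array([-1.09626388e-03, -7.65398669e+01,  2.24819340e+00, -2.86270094e+01,
        1.51891174e-02,  2.80054424e-03, -3.10326629e-05]), 'ee_pos': array([ 6.74995429e-01, -2.18958215e-05,  2.48298653e-01]), 'tool_rot': array([-1.79998902e+02,  1.40298766e-03,  8.99994604e+01]), 'wrist_force': array([-0.3550894 , -0.01835376, -0.01362161]), 'ft_torque': array([ 0.02568845,  0.0076819 , -0.06310973]), 'grasp_force': 0.0, 'opening': 1.0018197234675597}
```

View pics/all.png

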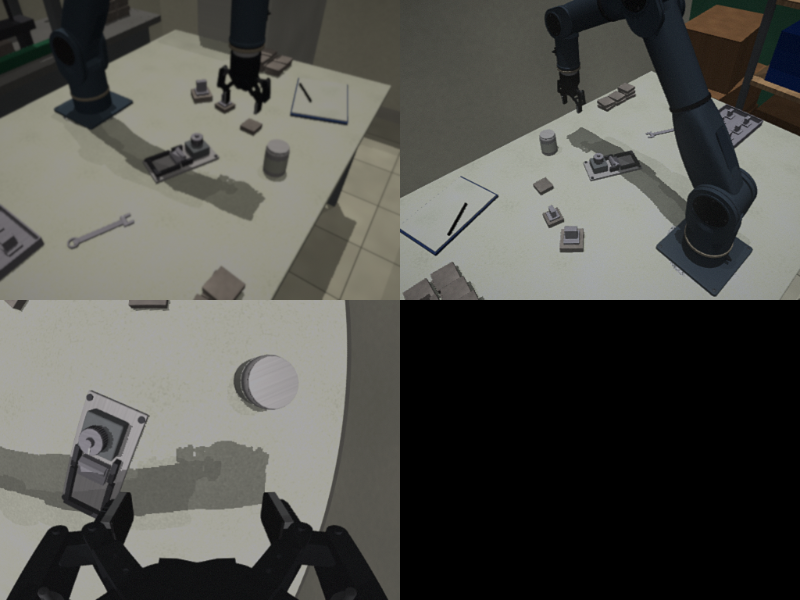

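```bash
python3 - <<'E'
from h import *
o=robot.get_obs();p=robot.snapshot('wrist');print(np.round(p['mount'],3));e,M=pose(p,o);print(e,M,f(p));print(onplane(p,[252,194],0.02,o),onplane(p,[252,350],.02,o))
E
```

```text
[[ 0.    -0.952 -0.305  0.078]
 [ 1.    -0.     0.001  0.001]
 [-0.001 -0.305  0.952 -0.126]
 [ 0.     0.     0.     1.   ]]
[0.67592977 0.07809047 0.37383573] [[ 9.99999152e-01 -4.10769936e-05  1.30196616e-03]
 [ 3.57928640e-04 -9.52364842e-01 -3.04960784e-01]
 [ 1.25247367e-03  3.04960991e-01 -9.52364019e-01]] 297.3186396354542
[ 0.67647663 -0.03569543  0.02      ] [ 0.67659837 -0.31335881  0.02      ]
```

>>> carry_out(
  plan=[
    [[-0.95, 0.5, 0.1], [0, 0, 0]],
    [[-0.95, 0.6, 0.1], [0, 0, 0]],
    [[-0.95, 0.8, 0.1], [0, 0, 0]],
    [[-0.95, 1, 0.1], [0, 0, 0]],
    [[-0.95, 1, 0.1], [0, 0, 0]],
    [[-0.95, 1, 0.1], [0, 0, 0]],
    [[-0.95, 1, 0.1], [0, 0, 0]],
    [[-0.95, 1, 0.1], [0, 0, 0]],
  ],
)

```text
time: 2.05
ee_pos: [0.484, 0.1734, 0.2686]
tool_rot: [180.0, -0.0, 90.0]
wrist_force: [0.2, 0.6, -0.2]
opening: 1.001
grasp_force: 0.0
```

>>> carry_out(
  plan=[
    [[0, 0, 0], [0, 0, 0]],
    [[0, 0, 0], [0, 0, 0]],
  ],
)

```text
time: 2.25
ee_pos: [0.4849, 0.173, 0.2687]
tool_rot: [180.0, -0.0, 90.1]
wrist_force: [0.1, -0.3, 0.0]
opening: 1.003
grasp_force: 0.0
```

```bash
python3 - <<'E'
from h import *
o=robot.get_obs();p=robot.snapshot('wrist');save(p,'w2')
m=[]
for n in('test_piece','plain_slab','fixture'):
    for d in robot.trace(n,p)[:3]:
        c,_=cv2.findContours(d['pixels'].astype('uint8'),0,1)
        print(n,np.round(d['point']),d['confidence'],d['pixels'].sum(),np.round(onplane(p,d['point'],.02,o),3),np.round(cv2.minAreaRect(max(c,key=len))[1]))
E
```

```text
test_piece [221.  71.] 0.8 2274 [0.449 0.29  0.02 ] [49. 48.]
test_piece [129.  66.] 0.62 3465 [0.326 0.305 0.02 ] [59. 62.]
plain_slab [340. 120.] 0.55 2169 [0.599 0.231 0.02 ] [48. 48.]
fixture [263. 288.] 0.92 6850 [ 0.503 -0.021  0.02 ] [ 74. 118.]
```

View pics/w2.png

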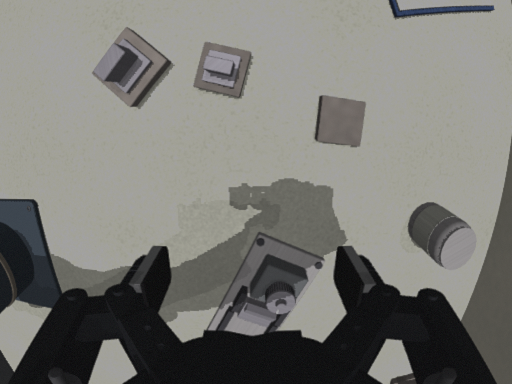

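>>> carry_out(
  plan=[
    [[-0.5, 0.6, -0.9], [0, 0, 0]],
    [[-0.5, 0.6, -0.9], [0, 0, 0]],
    [[-0.4, 0.5, -0.9], [0, 0, 0]],
    [[0, 0, 0], [0, 0, 0]],
    [[0, 0, 0], [0, 0, 0]],
  ],
)

```text
time: 2.95
ee_pos: [0.4507, 0.2143, 0.2009]
tool_rot: [-180.0, 0.0, 90.0]
wrist_force: [0.1, 0.2, 0.4]
opening: 1.003
grasp_force: 0.0
```

```bash
cat >> h.py <<'E'
from scipy.optimize import minimize
def box(x0,x1,y0,y1,z0,z1): return np.array([[x,y,z] for x in(x0,x1) for y in(y0,y1) for z in(z0,z1)])
TP=[box(-.03,.03,-.03,.03,0,.02),box(-.02,.02,-.02,.02,.02,.028),box(-.008,.008,-.016,.016,.028,.062)]
def world(B,x,y,yaw,z=0):
    return B@R.from_euler('z',yaw).as_matrix().T+[x,y,z]
def sil(p,boxes,o,S=8):
    m=np.zeros(p['color'].shape[:2],np.uint8)
    for B in boxes:
        q=cv2.convexHull(proj(p,B,o).astype(np.float32));cv2.fillConvexPoly(m,np.round(q*16).astype(int),1,shift=4)
    return m>0
def fit(p,mask,o,x,y,yaw,z=0,boxes=TP):
    def c(v):
        s=sil(p,[world(B,v[0]/100,v[1]/100,v[2]*.3,z) for B in boxes],o);return 1-(s&mask).sum()/(s|mask).sum()
    best=None
    for a in (yaw,):
        r=minimize(c,[x*100,y*100,a/.3],method='Nelder-Mead',options=dict(initial_simplex=np.array([[x*100,y*100,a/.3]]+[[x*100+d*(i==0),y*100+d*(i==1),a/.3+d*(i==2)] for i in range(3) for d in(.8,)]),xatol=1e-3,fatol=1e-4))
    return r.x*[.01,.01,.3],1-r.fun
def draw(im,p,boxes,o):
    for B in boxes:
        q=np.round(proj(p,B,o)).astype(int)
        for i in range(8):
            for b in(1,2,4):
                if not i&b: cv2.line(im,tuple(map(int,q[i])),tuple(map(int,q[i|b])),(255,0,0),1)
E
python3 - <<'E'
from h import *
o=robot.get_obs();p=robot.snapshot('wrist')
d=robot.trace('test_piece',p)
im=p['color'].copy()
for k in d: print(np.round(k['point']),k['confidence'],k['pixels'].sum())
k=min([k for k in d if k['confidence']>.3],key=lambda k:abs(k['point'][0]-252))
for y0 in(-.15,):
    for a in (y0,y0+np.pi/2):
        v,s=fit(p,k['pixels'],o,.449,.285,a);print(v,np.degrees(v[2]),s)
        if a==y0+np.pi/2: draw(im,p,[world(B,*v) for B in TP],o)
cv2.imwrite('pics/w3.png',cv2.resize(im[0:220,130:420],None,fx=2.6,fy=2.6)[:,:,::-1])
E
```

```text
[134.  93.] 0.91 5219
[246. 102.] 0.88 3363
[ 0.44821012  0.29335196 -0.26666867] -15.27898938537265 0.959189497716895
[0.44821012 0.29335196 1.30412766] 74.72101061462739 0.959189497716895
```

View pics/w3.png

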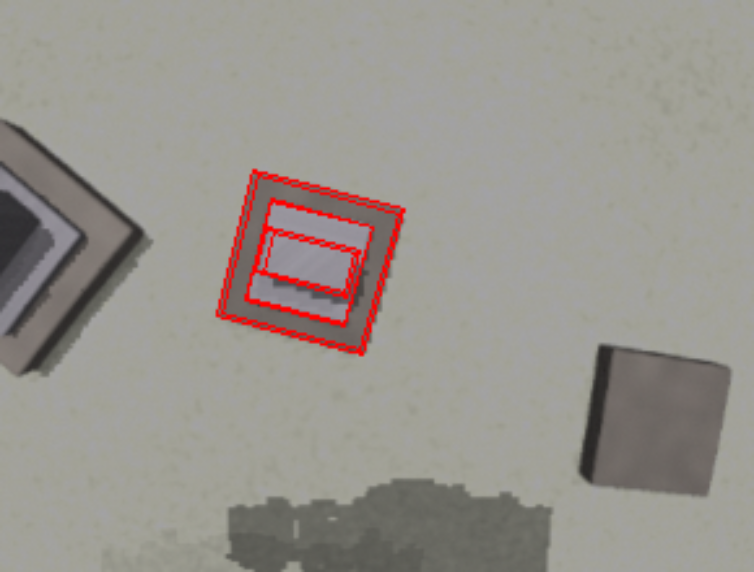

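>>> carry_out(
  plan=[
    [[-0.1, 0.8, 0], [0, 0, -0.6]],
    [[0, 0.8, 0], [0, 0, -0.6]],
    [[0, 0.8, -0.5], [0, 0, -0.58]],
    [[0, 0.76, -0.8], [0, 0, 0]],
    [[0, 0, -0.8], [0, 0, 0]],
    [[0, 0, -0.8], [0, 0, 0]],
    [[0, 0, 0], [0, 0, 0]],
  ],
  grip=0.4,
)

```text
time: 3.75
ee_pos: [0.4476, 0.2929, 0.1271]
tool_rot: [-179.9, 0.1, 74.6]
wrist_force: [0.2, 0.1, 1.1]
opening: 0.7
grasp_force: 0.0
```

```bash
python3 - <<'E'
from h import *
o=robot.get_obs();p=robot.snapshot('wrist');im=p['color'].copy()
print(o['ee_pos'],o['tool_rot'],o['opening'])
draw(im,p,[world(B,.4482,.2934,1.304) for B in TP],o)
cv2.imwrite('pics/w4.png',im[:,:,::-1])
E
```

```text
[0.44759471 0.29288325 0.12714339] [-1.79933318e+02  1.26302109e-01  7.46424396e+01] 0.7002021086584783
```

View pics/w4.png

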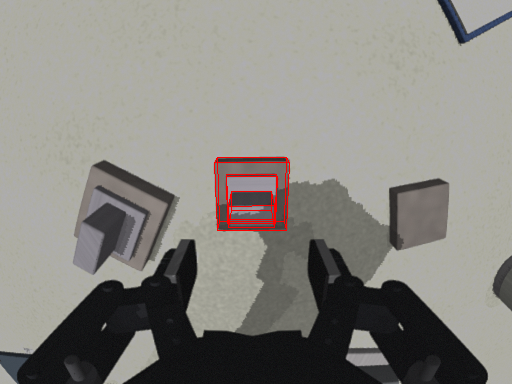

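>>> carry_out(
  plan=[
    [[0, 0, -0.9], [0, 0, 0]],
    [[0, 0, -0.9], [0, 0, 0]],
    [[0, 0, -0.8], [0, 0, 0]],
    [[0, 0, -0.48], [0, 0, 0]],
    [[0, 0, 0], [0, 0, 0]],
  ],
)

```text
time: 4.3
ee_pos: [0.4478, 0.2936, 0.0511]
tool_rot: [-180.0, 0.0, 74.7]
wrist_force: [0.4, -0.1, 0.1]
opening: 0.705
grasp_force: 0.0
```

>>> carry_out(
  plan=[
    [[0, 0, 0], [0, 0, 0]],
    [[0, 0, 0], [0, 0, 0]],
    [[0, 0, 0], [0, 0, 0]],
    [[0, 0, 0], [0, 0, 0]],
    [[0, 0, 0], [0, 0, 0]],
    [[0, 0, 0], [0, 0, 0]],
  ],
  grip=-1,
)

```text
time: 4.9
ee_pos: [0.4481, 0.2944, 0.0526]
tool_rot: [179.9, -0.1, 74.7]
wrist_force: [-1.3, -0.0, 6.2]
opening: 0.363
grasp_force: 59.9
```

>>> carry_out(
  plan=[
    [[0, 0, 0.4], [0, 0, 0]],
    [[0, 0, 0.8], [0, 0, 0]],
    [[0, 0, 1], [0, 0, 0]],
    [[0.2, -0.4, 1], [0, 0, 0]],
    [[0.5, -0.8, 1], [0, 0, 0]],
    [[0.8, -1, 1], [0, 0, 0]],
    [[0.9, -1, 1], [0, 0, 0]],
    [[0.9, -1, 1], [0, 0, 0]],
  ],
)

```text
time: 5.7
ee_pos: [0.5301, 0.1877, 0.2333]
tool_rot: [180.0, -0.0, 74.7]
wrist_force: [0.7, 0.4, -4.1]
opening: 0.367
grasp_force: 60.3
```

>>> carry_out(
  plan=[
    [[0.9, -1, 0.8], [0, 0, 0]],
    [[0.9, -1, 0], [0, 0, 0]],
    [[0.9, -1, 0], [0, 0, 0]],
    [[0.9, -1, 0], [0, 0, 0]],
    [[0.9, -1, 0], [0, 0, 0]],
    [[0.5, -1, 0], [0, 0, 0]],
    [[0, 0, 0], [0, 0, 0]],
    [[0, 0, 0], [0, 0, 0]],
  ],
)

```text
time: 6.5
ee_pos: [0.6545, 0.0381, 0.2515]
tool_rot: [-179.9, 0.0, 74.6]
wrist_force: [0.2, 0.7, -3.6]
opening: 0.358
grasp_force: 60.5
```

```bash
cat > fx.py <<'E'
from h import *
import pickle
o=robot.get_obs();p=robot.snapshot('wrist');im=p['color'].copy()
print(o['ee_pos'],o['tool_rot'],o['opening'],o['wrist_force'])
for n in('fixture','nut_top','jaw'):
    for k in robot.trace(n,p)[:2]: 
        print(n,np.round(k['point']),k['confidence'],k['pixels'].sum(),onplane(p,k['point'],.012,o))
        c,_=cv2.findContours(k['pixels'].astype('uint8'),0,1);cv2.drawContours(im,c,-1,(0,255,0) if n=='fixture' else (255,255,0),1)
pickle.dump((o,p),open('fx.pkl','wb'))
cv2.imwrite('pics/%s.png'%sys.argv[1],im[:,:,::-1])
E
python3 fx.py w5
```

```text
[0.65451733 0.0380993  0.25152017] [-1.79948314e+02  1.65150216e-02  7.46019623e+01] 0.35835876813961615 [ 0.21425712  0.6934294  -3.60044478]
fixture [162. 227.] 0.66 6678 [ 0.51299668 -0.01315516  0.012     ]
nut_top [159. 232.] 0.91 923 [ 0.50468202 -0.01868511  0.012     ]
jaw [167. 267.] 0.79 865 [ 0.49410296 -0.07551974  0.012     ]
jaw [161. 226.] 0.43 6570 [ 0.51136232 -0.01133783  0.012     ]
```

View pics/w5.png

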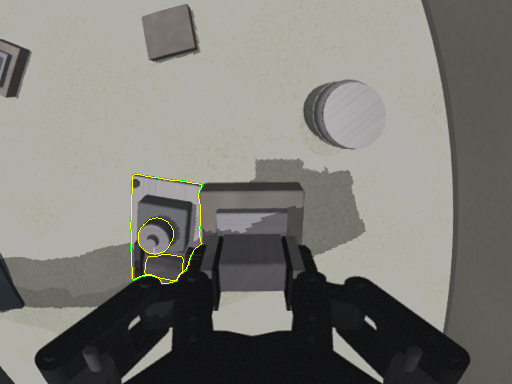

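>>> carry_out(
  plan=[
    [[0, -0.9, 0], [0, 0, 0]],
    [[0, -1, 0], [0, 0, 0]],
    [[0, -1, 0], [0, 0, 0]],
    [[0, -1, 0], [0, 0, 0]],
    [[0, -1, 0], [0, 0, 0]],
    [[0, -1, 0], [0, 0, 0]],
    [[0, 0, 0], [0, 0, 0]],
    [[0, 0, 0], [0, 0, 0]],
  ],
)

```text
time: 7.5
ee_pos: [0.6548, -0.1082, 0.2514]
tool_rot: [-180.0, -0.0, 74.7]
wrist_force: [0.4, 1.4, -4.9]
opening: 0.36
grasp_force: 60.5
```

```bash
cat >> fx.py <<'E'
k=robot.trace('fixture',p)[0]
FX=[box(-.056,.056,-.115,.115,0,.012),box(-.033,.033,.031,.093,.012,.047)]
a=np.linspace(0,6.283,24);C=np.c_[np.cos(a),np.sin(a),0*a]
FX+=[np.vstack([C*.02+[0,.062,.057],C*.02+[0,.062,.079]]),np.vstack([C*.006+[0,.062,.05],C*.006+[0,.062,.088]]),box(-.034,.034,-.095,-.09,.012,.028)]
for b in(-.3,-.45): 
    v,s=fit(p,k['pixels'],o,.505,-.05,b,0,FX);print(v,np.degrees(v[2]),s)
im=p['color'].copy()
X=[FX[0],FX[1],box(-.034,.034,-.095,-.03,.012,.028)]
draw(im,p,[world(B,*v) for B in X],o)
for B in FX[2:4]:
    for h in(B[:24],B[24:]):cv2.polylines(im,[np.round(proj(p,world(h,*v),o)).astype(np.int32)],1,(255,0,0))
print('seat',world(np.array([[0,-.065,.012]]),*v),'nut',world(np.array([[0,.062,.0793]]),*v))
u=proj(p,world(np.array([[0,0,0]]),*v),o)[0].astype(int);x0=max(0,u[0]-130);y0=max(0,u[1]-110)
cv2.imwrite('pics/%s.png'%sys.argv[1],cv2.resize(im[y0:y0+210,x0:x0+260],None,fx=2.8,fy=2.8)[:,:,::-1])
E
python3 fx.py w6
```

```text
[ 0.65482049 -0.10823185  0.25142375] [-1.79991264e+02 -2.06092182e-02  7.46860781e+01] 0.3596987160558743 [ 0.39405947  1.35665779 -4.90300334]
fixture [131. 156.] 0.87 12707 [ 0.50606973 -0.05392216  0.012     ]
nut_top [116. 116.] 0.93 1133 [0.50314269 0.00315856 0.012     ]
nut_top [302.  13.] 0.25 1416 [0.76631916 0.06135715 0.012     ]
jaw [126. 170.] 0.75 1232 [ 0.49257277 -0.0690005   0.012     ]
[ 0.49626935 -0.05784541 -0.43357663] -24.8421110871665 0.9713073659853452
[ 0.49621162 -0.05767878 -0.43617388] -24.990922702803697 0.9716027471255498
seat [[ 0.46875077 -0.11659314  0.012     ]] nut [[ 0.52240505 -0.00148355  0.0793    ]]
```

View pics/w6.png

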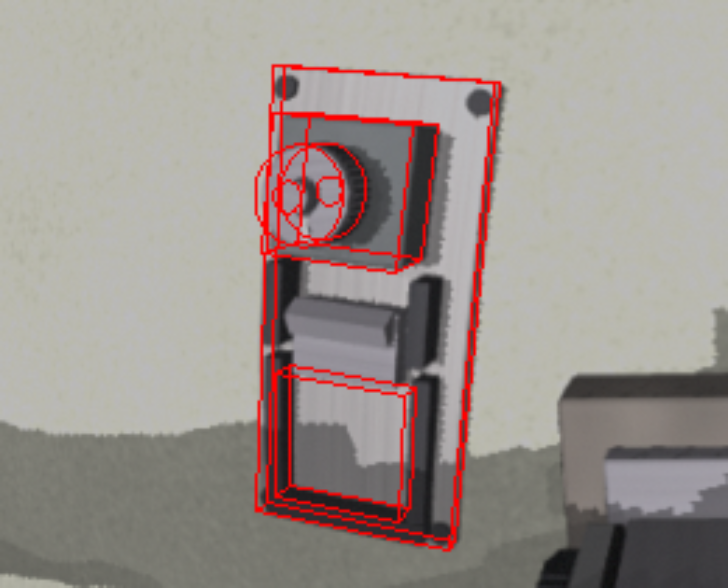

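```bash
cat > nf.py <<'E'
from h import *
import pickle
a=np.linspace(0,6.283,24);C=np.c_[np.cos(a),np.sin(a),0*a]
def nutfit(p,o,h=.0793):
    NB=[np.vstack([C*.02+[0,0,h-.024],C*.02+[0,0,h]]),np.vstack([C*.006+[0,0,h],C*.006+[0,0,.088]])]
    k=robot.trace('nut_top',p)[0]
    for bx in(NB,NB[:1]): print('nut',k['confidence'],fit(p,k['pixels'],o,.52,0,0,0,bx))
if __name__=='__main__':
    for c in('scene','side','wrist'):
        o=robot.get_obs();p=robot.snapshot(c);print(c);nutfit(p,o)
        if c!='wrist':
            FX=[box(-.056,.056,-.115,.115,0,.012),box(-.033,.033,.031,.093,.012,.047),np.vstack([C*.02+[0,.062,.055],C*.02+[0,.062,.079]]),np.vstack([C*.006+[0,.062,.05],C*.006+[0,.062,.088]]),box(-.034,.034,-.095,-.09,.012,.028)]
            for q in robot.trace('fixture',p)[:1]:
                v,s=fit(p,q['pixels'],o,.496,-.058,-.43,0,FX);print(q['confidence'],q['pixels'].sum(),v,s)
E
python3 nf.py
```

```text
scene
nut 0.46 (array([ 0.5224375, -0.0038125,  0.250625 ]), np.float64(0.4861660079051384))
nut 0.46 (array([ 0.5224375, -0.0038125,  0.250625 ]), np.float64(0.4861660079051384))
0.81 3047 [ 0.49620694 -0.06000566 -0.43995371] 0.9341169192700278
sideTraceback (most recent call last):
  File "nf.py", line 10, in <module>
    o=robot.get_obs();p=robot.snapshot(c);print(c);nutfit(p,o)
                                                   ~~~~~~^^^^^
  File "nf.py", line 6, in nutfit
    k=robot.trace('nut_top',p)[0]
      ~~~~~~~~~~~~~~~~~~~~~~~~^^^
IndexError: list index out of range
```

>>> carry_out(
  plan=[
    [[-0.8, 0, 0], [0, 0, -0.3]],
    [[-1, 0, 0], [0, 0, -0.3]],
    [[-1, 0, -0.5], [0, 0, -0.3]],
    [[-1, 0, -0.5], [0, 0, -0.24]],
    [[-1, -0.2, -0.9], [0, 0, 0]],
    [[-1, 0, -1], [0, 0, 0]],
    [[-1, 0, -1], [0, 0, 0]],
    [[-0.58, 0, -0.9], [0, 0, 0]],
  ],
)

```text
time: 8.8
ee_pos: [0.4685, -0.1136, 0.1308]
tool_rot: [-180.0, 0.0, 64.9]
wrist_force: [0.9, -0.3, -4.2]
opening: 0.361
grasp_force: 60.8
```

>>> carry_out(
  plan=[
    [[0, 0, 0], [0, 0, 0]],
    [[0, 0, 0], [0, 0, 0]],
    [[0, 0, 0], [0, 0, 0]],
  ],
)

```text
time: 9.1
ee_pos: [0.4727, -0.1136, 0.1325]
tool_rot: [179.8, -0.1, 64.9]
wrist_force: [0.0, 0.3, -4.3]
opening: 0.364
grasp_force: 61.0
```

```bash
cat > pl.py <<'E'
from h import *
V=[.4962,-.0585,-.438]
o=robot.get_obs();p=robot.snapshot('wrist');im=p['color'].copy()
print(o['ee_pos'],o['tool_rot'],o['wrist_force'])
k=robot.trace('fixture',p)
print([(q['confidence'],q['pixels'].sum()) for q in k])
draw(im,p,[world(B,*V) for B in [box(-.056,.056,-.115,.115,0,.012),box(-.033,.033,.031,.093,.012,.047),box(-.034,.034,-.095,-.03,.012,.028)]],o)
M=Rm(o['tool_rot']);B=[(b-[0,0,.0525])*[1,1,1] for b in TP]
# held piece: axes follow tool yaw
yaw=np.radians(o['tool_rot'][2]); t=np.array(o['ee_pos'])
hb=[world(b,t[0]-.001*np.cos(yaw),t[1]-.001*np.sin(yaw),yaw,t[2]) for b in B]
i2=p['color'].copy();draw(i2,p,hb,o)
cv2.imwrite('pics/%s.png'%sys.argv[1],np.vstack([im[60:330,40:430],i2[60:330,40:430]])[:,:,::-1])
E
python3 pl.py w7
```

```text
[ 0.47269051 -0.11364577  0.13248878] [ 1.79822318e+02 -5.79531393e-02  6.49198299e+01] [ 0.02903159  0.34045273 -4.26401908]
[(0.88, np.int64(25740))]
```

View pics/w7.png

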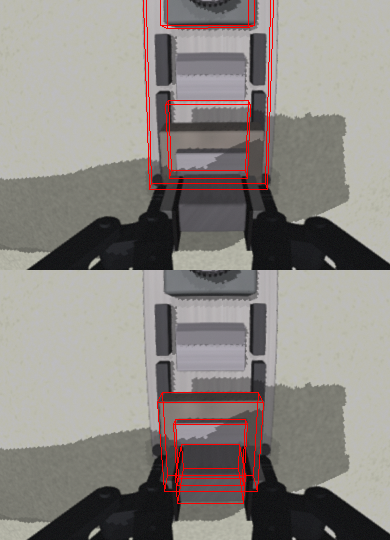

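>>> carry_out(
  plan=[
    [[0, 0, -0.4], [0, 0, 0]],
    [[0, 0, -0.5], [0, 0, 0]],
    [[0, 0, -0.5], [0, 0, 0]],
    [[0, 0, -0.4], [0, 0, 0]],
    [[0, 0, 0], [0, 0, 0]],
    [[0, 0, 0], [0, 0, 0]],
  ],
)

```text
time: 9.8
ee_pos: [0.4705, -0.1135, 0.0862]
tool_rot: [-180.0, 0.0, 64.9]
wrist_force: [-0.1, -0.2, -4.9]
opening: 0.366
grasp_force: 61.2
```

>>> carry_out(
  plan=[
    [[0.04, 0, -0.2], [0, 0, 0]],
    [[0, 0, -0.2], [0, 0, 0]],
    [[0, 0, -0.2], [0, 0, 0]],
    [[0, 0, -0.15], [0, 0, 0]],
    [[0, 0, 0], [0, 0, 0]],
    [[0, 0, 0], [0, 0, 0]],
  ],
)

```text
time: 10.4
ee_pos: [0.4714, -0.1135, 0.0675]
tool_rot: [-180.0, 0.0, 64.9]
wrist_force: [-0.5, -0.3, -3.9]
opening: 0.36
grasp_force: 61.2
```

Bottom is below the wall tops with no contact force; go on down gently.

>>> carry_out(
  plan=[
    [[0, 0, -0.06], [0, 0, 0]],
    [[0, 0, -0.06], [0, 0, 0]],
    [[0, 0, -0.04], [0, 0, 0]],
    [[0, 0, 0], [0, 0, 0]],
    [[0, 0, 0], [0, 0, 0]],
  ],
)

```text
time: 10.9
ee_pos: [0.4716, -0.1135, 0.0647]
tool_rot: [179.9, -0.0, 64.9]
wrist_force: [-3.9, 0.8, 14.8]
opening: 0.363
grasp_force: 63.6
```

>>> carry_out(
  plan=[
    [[0, 0, 0.04], [0, 0, 0]],
    [[0, 0, 0], [0, 0, 0]],
    [[0, 0, 0], [0, 0, 0]],
    [[0, 0, 0], [0, 0, 0]],
    [[0, 0, 0.5], [0, 0, 0]],
    [[0, 0, 1], [0, 0, 0]],
    [[0, 0, 1], [0, 0, 0]],
    [[0, 0, 1], [0, 0, 0]],
  ],
  grip=0.3,
)

```text
time: 11.7
ee_pos: [0.4713, -0.1135, 0.1528]
tool_rot: [-180.0, 0.0, 64.9]
wrist_force: [-0.1, -0.4, -0.4]
opening: 0.648
grasp_force: 0.0
```

>>> carry_out(
  plan=[
    [[0.3, -0.8, 0.9], [0, 0, 0]],
    [[0.3, -0.8, 0.9], [0, 0, 0]],
    [[0.3, -0.7, 0.8], [0, 0, 0]],
    [[0, 0, 0], [0, 0, 0]],
    [[0, 0, 0], [0, 0, 0]],
  ],
)

```text
time: 12.2
ee_pos: [0.4938, -0.1709, 0.2167]
tool_rot: [-180.0, -0.0, 64.9]
wrist_force: [0.4, 0.5, -0.1]
opening: 0.651
grasp_force: 0.0
```

```bash
cat > ck.py <<'E'
from h import *
from nf import C
o=robot.get_obs();p=robot.snapshot('wrist');im=p['color'].copy()
print(o['ee_pos'],o['tool_rot'],o['wrist_force'])
for k in robot.trace('test_piece',p)[:3]:
    if k['confidence']>.3:
        x,y=onplane(p,k['point'],.04,o)[:2];print(k['point'],k['confidence'],x,y)
        if abs(y+.114)<.04:
            v,s=fit(p,k['pixels'],o,.47,-.115,1.13,.012);print('piece',v,np.degrees(v[2]),s);draw(im,p,[world(b,*v,.012) for b in TP],o)
h=.0793
k=robot.trace('nut_top',p)[0]
NB=[np.vstack([C*.02+[0,0,h-.024],C*.02+[0,0,h]]),np.vstack([C*.006+[0,0,h],C*.006+[0,0,.088]])]
v,s=fit(p,k['pixels'],o,.523,-.002,0,0,NB);print('nut',k['confidence'],v,s)
c,_=cv2.findContours(k['pixels'].astype('uint8'),0,1);cv2.drawContours(im,c,-1,(0,255,0),1)
FX=[box(-.056,.056,-.115,.115,0,.012),box(-.033,.033,.031,.093,.012,.047),np.vstack([C*.02+[0,.062,.055],C*.02+[0,.062,.079]]),np.vstack([C*.006+[0,.062,.05],C*.006+[0,.062,.088]]),TP[0]+[0,-.062,.012],TP[1]+[0,-.062,.012],TP[2][:,[1,0,2]]+[0,-.062,.012]]
k=robot.trace('fixture',p)[0]
v,s=fit(p,k['pixels'],o,.4962,-.0585,-.438,0,FX);print('fix',k['confidence'],v,np.degrees(v[2]),s,'nut',world(np.array([[0,.062,0],[0,-.065,0]]),*v))
cv2.imwrite('pics/%s.png'%sys.argv[1],cv2.resize(im[0:300,50:450],None,fx=2,fy=2)[:,:,::-1])
E
python3 ck.py w8
```

```text
[ 0.49375045 -0.17088302  0.2167286 ] [-1.79986972e+02 -1.17690738e-02  6.48656710e+01] [ 0.38353284  0.48151274 -0.1322376 ]
[209.5, 137.0] 0.86 0.4736084357305531 -0.11418967900457684
piece [ 0.47260677 -0.11392825  1.16523076] 66.76280482283305 0.9662243667068757
nut 0.66 [ 0.52457832 -0.001298    0.12104586] 0.8243045387994143
fix 0.64 [ 0.49801968 -0.05695742 -0.43006892] -24.641134111529603 0.8063681368136814 nut [[ 0.52386955 -0.00060333  0.        ]
 [ 0.47091901 -0.11603833  0.        ]]
```

View pics/w8.png

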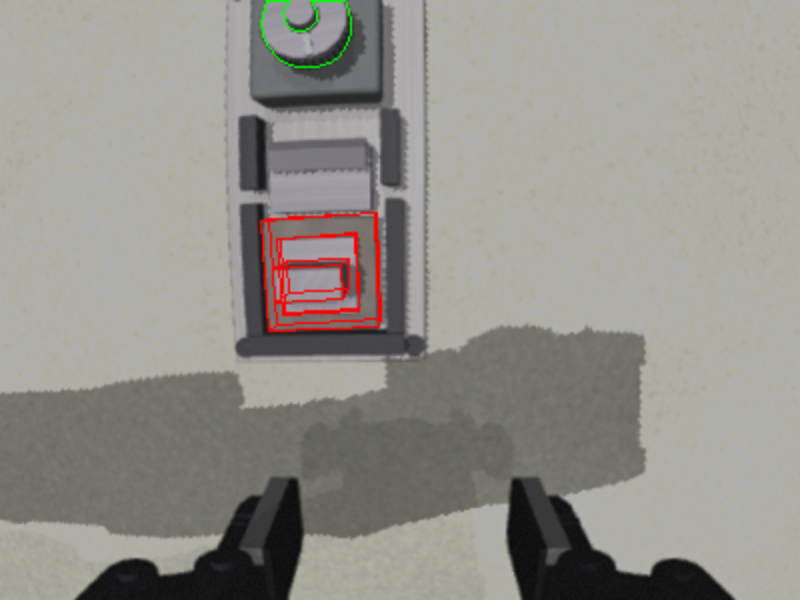

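```bash
python3 - <<'E'
from h import *
o=robot.get_obs();print(np.round(o['qpos'],1),o['ft_torque'],o['time'])
E
```

```text
[  9.3  22.2   6.4 108.   -3.2  50.1  -7.8] [ 0.02990838  0.00561705 -0.04021947] 12.4
```

>>> carry_out(
  plan=[
    [[0, 0.8, 0], [0, 0, 0.99]],
    [[0.2, 0.9, 0], [0, 0, 0.99]],
    [[0.2, 0.9, 0], [0, 0, 0.99]],
    [[0.2, 0.9, 0], [0, 0, 0.99]],
    [[0.2, 0.9, 0], [0, 0, 0.99]],
    [[0.2, 0.9, 0], [0, 0, 0.99]],
    [[0.19, 0.9, 0], [0, 0, 0.99]],
    [[0, 0.59, 0], [0, 0, 0.99]],
  ],
  grip=0.7,
)

```text
time: 13.2
ee_pos: [0.5237, 0.0013, 0.2164]
tool_rot: [180.0, -0.1, 133.5]
wrist_force: [0.1, -0.8, 0.4]
opening: 0.851
grasp_force: 0.0
```

>>> carry_out(
  plan=[
    [[0, 0, -0.5], [0, 0, 0.99]],
    [[0, 0, -0.5], [0, 0, 0.99]],
    [[0, 0, -0.5], [0, 0, 0.99]],
    [[0, 0, -0.5], [0, 0, 0.99]],
    [[0, 0, -0.5], [0, 0, 0.99]],
    [[0, 0, -0.5], [0, 0, 0.99]],
    [[0, 0, 0], [0, 0, 0.99]],
    [[0, 0, 0], [0, 0, 0.99]],
  ],
)

```text
time: 14.0
ee_pos: [0.5229, -0.0006, 0.141]
tool_rot: [179.9, -0.1, -158.5]
wrist_force: [-0.0, -0.8, 1.3]
opening: 0.849
grasp_force: 0.0
```

>>> carry_out(
  plan=[
    [[0, 0, 0], [0, 0, 0.99]],
    [[0, 0, 0], [0, 0, 0.99]],
    [[0, 0, 0], [0, 0, 0]],
    [[0, 0, 0], [0, 0, 0]],
    [[0, 0, 0], [0, 0, 0]],
  ],
)

```text
time: 14.5
ee_pos: [0.5236, -0.001, 0.1419]
tool_rot: [180.0, -0.0, -142.1]
wrist_force: [0.7, 0.5, -0.0]
opening: 0.849
grasp_force: 0.0
```

```bash
python3 - <<'E'
from h import *
from nf import C
o=robot.get_obs();p=robot.snapshot('wrist');im=p['color'].copy();print(np.round(o['qpos'],1),o['ee_pos'],o['tool_rot'])
k=robot.trace('nut_top',p)
for q in k[:2]:
    print(q['confidence'],q['point'],onplane(p,q['point'],.079,o))
    for h in(.0783,.0793):
        NB=[np.vstack([C*.02+[0,0,h-.024],C*.02+[0,0,h]]),np.vstack([C*.006+[0,0,h],C*.006+[0,0,.088]])]
        v,s=fit(p,q['pixels'],o,.523,-.002,0,0,NB);print(v,s)
for B in NB:
    for h in(B[:24],B[24:]):cv2.polylines(im,[np.round(proj(p,h+[.5236,-.0012,0],o)).astype(np.int32)],1,(255,0,0))
cv2.imwrite('pics/w9.png',im[:,:,::-1])
E
```

```text
[ 18.4  30.5 -34.5 111.9  24.   44.8  98.1] [ 0.52356379 -0.00104497  0.14187171] [ 1.79986623e+02 -1.60021476e-02 -1.42116513e+02]
0.89 [252.8, 205.2] [ 0.51680505 -0.00636596  0.079     ]
[ 0.52442311 -0.00228499  0.19008467] 0.8544410672070246
[ 0.52410829 -0.00238362  0.14005577] 0.8480375712848037
0.59 [229.4, 143.5] [ 0.4930425  -0.04383832  0.079     ]
[ 0.46948039 -0.04856935  1.14801547] 0.127521067135269
[ 0.47053988 -0.0499238   2.10800231] 0.12847957186788617
```

View pics/w9.png

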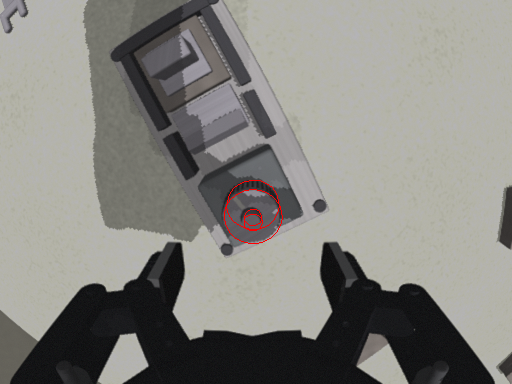

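>>> carry_out(
  plan=[
    [[0.01, -0.03, -0.5], [0, 0, 0]],
    [[0, 0, -0.7], [0, 0, 0]],
    [[0, 0, -0.7], [0, 0, 0]],
    [[0, 0, -0.5], [0, 0, 0]],
    [[0, 0, -0.35], [0, 0, 0]],
    [[0, 0, 0], [0, 0, 0]],
    [[0, 0, 0], [0, 0, 0]],
  ],
)

```text
time: 15.3
ee_pos: [0.5241, -0.0018, 0.0734]
tool_rot: [-180.0, 0.0, -141.9]
wrist_force: [0.2, 0.7, -1.1]
opening: 0.848
grasp_force: 0.0
```

>>> carry_out(
  plan=[
    [[0, 0, 0], [0, 0, 0]],
    [[0, 0, 0], [0, 0, 0]],
    [[0, 0, 0], [0, 0, 0]],
    [[0, 0, 0], [0, 0, 0]],
    [[0, 0, 0], [0, 0, 0]],
    [[0, 0, 0], [0, 0, 0]],
    [[0, 0, 0], [0, 0, 0]],
  ],
  grip=-1,
)

```text
time: 16.0
ee_pos: [0.5241, -0.0018, 0.0741]
tool_rot: [-180.0, 0.0, -141.9]
wrist_force: [-2.8, 0.7, 7.6]
opening: 0.449
grasp_force: 59.2
```

```bash
cat > st.py <<'E'
from h import *
o=robot.get_obs();print(np.round(o['qpos'],1),o['ee_pos'],o['tool_rot'],o['wrist_force'],o['ft_torque'],o['opening'],o['time'])
E
python3 st.py
```

```text
[ 15.1  35.8 -30.2 115.5  29.8  36.3  93.2] [ 0.52414705 -0.0017549   0.07409093] [-1.79967780e+02  4.28945365e-02 -1.41943638e+02] [-2.83936022  0.72586815  7.56761719] [0.14128791 0.46363722 0.03250511] 0.4494224650727021 16.0
```

>>> carry_out(
  plan=[
    [[0, 0, -0.005], [0, 0, -0.4]],
    [[0, 0, -0.005], [0, 0, -0.8]],
    [[0, 0, -0.005], [0, 0, -0.8]],
    [[0, 0, -0.005], [0, 0, -0.8]],
    [[0, 0, -0.005], [0, 0, -0.8]],
    [[0, 0, -0.005], [0, 0, -0.8]],
    [[0, 0, -0.005], [0, 0, -0.8]],
    [[0, 0, -0.005], [0, 0, -0.8]],
  ],
)

```text
time: 16.8
ee_pos: [0.5243, -0.0026, 0.0732]
tool_rot: [-180.0, 0.1, 166.2]
wrist_force: [-2.3, -1.7, 7.9]
opening: 0.45
grasp_force: 59.2
```

```bash
python3 st.py
```

```text
[  5.5  34.  -15.3 115.8  16.3  32.1  54.9] [ 0.52434336 -0.00255001  0.07322764] [-1.79977441e+02  8.02666102e-02  1.66184405e+02] [-2.28714253 -1.74646391  7.86707007] [-0.49651667  0.48424159  0.11925272] 0.4504025803508455 16.8
```

>>> carry_out(
  plan=[
    [[0, 0, -0.005], [0, 0, -0.8]],
    [[0, 0, -0.005], [0, 0, -0.8]],
    [[0, 0, -0.005], [0, 0, -0.8]],
    [[0, 0, -0.005], [0, 0, -0.8]],
    [[0, 0, -0.005], [0, 0, -0.8]],
    [[0, 0, -0.005], [0, 0, -0.8]],
    [[0, 0, -0.005], [0, 0, -0.8]],
    [[0, 0, -0.005], [0, 0, -0.8]],
  ],
)

```text
time: 17.6
ee_pos: [0.5238, -0.0032, 0.0723]
tool_rot: [-180.0, 0.1, 111.1]
wrist_force: [-4.3, -4.0, 12.0]
opening: 0.447
grasp_force: 59.4
```

>>> carry_out(
  plan=[
    [[0, 0, -0.005], [0, 0, -0.8]],
    [[0, 0, -0.005], [0, 0, -0.8]],
    [[0, 0, -0.005], [0, 0, -0.8]],
    [[0, 0, -0.005], [0, 0, -0.8]],
    [[0, 0, -0.005], [0, 0, -0.8]],
    [[0, 0, -0.005], [0, 0, -0.8]],
  ],
)

```text
time: 18.2
ee_pos: [0.5231, -0.0032, 0.0716]
tool_rot: [-180.0, 0.0, 69.9]
wrist_force: [-6.0, -4.4, 13.6]
opening: 0.441
grasp_force: 59.5
```

```bash
python3 st.py
```

```text
[-12.8  34.5  12.  116.6 -13.5  30.1 -11.2] [ 0.52314133 -0.00316358  0.07155209] [-1.79969881e+02  3.76854832e-02  6.98859856e+01] [-6.02837466 -4.38304136 13.55249011] [-0.92087407  1.39773908  0.12053286] 0.4414125405526772 18.2
```

>>> carry_out(
  plan=[
    [[0, 0, 0], [0, 0, -0.8]],
    [[0, 0, -0.004], [0, 0, -0.8]],
    [[0, 0, -0.004], [0, 0, -0.8]],
    [[0, 0, -0.004], [0, 0, -0.8]],
    [[0, 0, -0.004], [0, 0, -0.8]],
    [[0, 0, -0.004], [0, 0, -0.8]],
  ],
)

```text
time: 18.8
ee_pos: [0.5227, -0.0028, 0.0709]
tool_rot: [-179.9, 0.1, 28.7]
wrist_force: [-7.7, -2.9, 13.8]
opening: 0.45
grasp_force: 59.6
```

```bash
python3 st.py
```

```text
[-20.3  36.3  23.7 117.  -26.7  32.  -39. ] [ 0.52268031 -0.00275955  0.0708777 ] [-1.79938263e+02  6.56242774e-02  2.86503011e+01] [-7.67279809 -2.923954   13.75296504] [-0.69081178  1.73101924  0.01502374] 0.4499109357137801 18.8
```

>>> carry_out(
  plan=[
    [[0, 0, -0.003], [0, 0, -0.5]],
    [[0, 0, -0.003], [0, 0, -0.5]],
    [[0, 0, -0.003], [0, 0, -0.5]],
    [[0, 0, -0.003], [0, 0, -0.5]],
    [[0, 0, 0], [0, 0, 0]],
  ],
)

```text
time: 19.3
ee_pos: [0.5226, -0.0025, 0.0707]
tool_rot: [-179.9, 0.1, 11.6]
wrist_force: [-8.1, -2.3, 18.4]
opening: 0.449
grasp_force: 60.3
```

```bash
python3 st.py
```

```text
[-23.3  37.4  28.5 117.1 -32.   33.3 -50.7] [ 0.52259282 -0.00253479  0.07074951] [-1.79938837e+02  7.90550155e-02  1.15863451e+01] [-8.06589473 -2.2640792  18.35390856] [-0.4493658   1.84669185 -0.0625245 ] 0.44943647947198945 19.3
```

>>> carry_out(
  plan=[
    [[0, 0, -0.003], [0, 0, -0.5]],
    [[0, 0, -0.003], [0, 0, -0.5]],
    [[0, 0, -0.003], [0, 0, -0.5]],
    [[0, 0, -0.003], [0, 0, -0.5]],
    [[0, 0, 0], [0, 0, 0]],
  ],
)

```text
time: 19.8
ee_pos: [0.5226, -0.0023, 0.0707]
tool_rot: [-179.9, 0.1, -5.6]
wrist_force: [-10.0, -0.7, 23.2]
opening: 0.45
grasp_force: 60.8
```

```bash
python3 st.py
```

```text
[-26.2  38.7  33.4 117.2 -37.1  34.9 -62.7] [ 0.52258732 -0.00227297  0.07067714] [-1.79925093e+02  9.03442546e-02 -5.58796898e+00] [-10.04116809  -0.68233011  23.15840996] [-0.23687993  2.11995403 -0.10654669] 0.45003560093001804 19.8
```

>>> carry_out(
  plan=[
    [[0, 0, 0], [0, 0, -0.5]],
    [[0, 0, 0], [0, 0, -0.5]],
    [[0, 0, 0], [0, 0, -0.5]],
    [[0, 0, 0], [0, 0, 0]],
  ],
)

```text
time: 20.2
ee_pos: [0.5226, -0.0021, 0.0707]
tool_rot: [-179.9, 0.1, -18.5]
wrist_force: [-10.0, 1.2, 23.2]
opening: 0.447
grasp_force: 60.8
```

```bash
python3 st.py
```

```text
[-28.2  39.8  37.1 117.3 -40.7  36.4 -71.9] [ 0.52263658 -0.00208488  0.07067349] [-1.79926984e+02  1.04727021e-01 -1.84756053e+01] [-10.00983624   1.16209684  23.22719133] [-0.10819735  2.18650487 -0.09761879] 0.44737079057671886 20.2
```

>>> carry_out(
  plan=[
    [[0, 0, 0], [0, 0, -0.5]],
    [[0, 0, 0], [0, 0, -0.5]],
    [[0, 0, 0], [0, 0, -0.5]],
    [[0, 0, 0], [0, 0, 0]],
  ],
)

```text
time: 20.6
ee_pos: [0.5247, -0.0032, 0.0705]
tool_rot: [-180.0, -0.2, -31.4]
wrist_force: [-1.6, -3.7, 11.2]
opening: 0.446
grasp_force: 63.1
```

```bash
python3 st.py
```

```text
[-30.2  41.1  40.7 117.2 -44.2  37.9 -81.2] [ 0.5247422  -0.00322035  0.07053979] [-1.79981217e+02 -1.50467221e-01 -3.13722711e+01] [-1.61561134 -3.72714097 11.21182713] [-0.87599168  0.51167044 -0.06569884] 0.44554457830643596 20.6
```

>>> carry_out(
  plan=[
    [[0, 0, 0], [0, 0, 0]],
    [[0, 0, 0], [0, 0, 0]],
    [[0, 0, 0], [0, 0, 0]],
    [[0, 0, 0], [0, 0, 0]],
    [[0, 0, 0.6], [0, 0, 0]],
    [[0, 0, 1], [0, 0, 0]],
    [[0, 0, 1], [0, 0, 0]],
  ],
  grip=0.5,
)

```text
time: 21.3
ee_pos: [0.5236, -0.002, 0.1349]
tool_rot: [180.0, 0.1, -31.2]
wrist_force: [-0.3, -0.3, 0.2]
opening: 0.748
grasp_force: 0.0
```

>>> carry_out(
  plan=[
    [[0, 0, 0.2], [0, 0, 0.99]],
    [[0, 0, 0], [0, 0, 0.99]],
    [[0, 0, 0], [0, 0, 0.99]],
    [[0, 0, 0], [0, 0, 0.99]],
    [[0, 0, 0], [0, 0, 0.99]],
    [[0, 0, 0], [0, 0, 0.99]],
    [[0, 0, 0], [0, 0, 0.99]],
    [[0, 0, 0], [0, 0, 0.99]],
  ],
)

```text
time: 22.1
ee_pos: [0.5239, -0.0019, 0.1394]
tool_rot: [-180.0, -0.0, 37.2]
wrist_force: [0.7, -0.4, -0.7]
opening: 0.747
grasp_force: 0.0
```

>>> carry_out(
  plan=[
    [[0, 0, 0], [0, 0, 0.99]],
    [[0, 0, 0], [0, 0, 0.99]],
    [[0, 0, 0], [0, 0, 0.99]],
    [[0, 0, 0], [0, 0, 0.99]],
    [[0, 0, 0], [0, 0, 0.99]],
    [[0, 0, 0], [0, 0, 0.99]],
    [[0, 0, 0], [0, 0, 0.99]],
    [[0, 0, 0], [0, 0, 0.99]],
  ],
)

```text
time: 22.9
ee_pos: [0.5239, -0.002, 0.1394]
tool_rot: [-180.0, -0.0, 105.3]
wrist_force: [-0.5, 0.5, -0.5]
opening: 0.75
grasp_force: 0.0
```

>>> carry_out(
  plan=[
    [[0, 0, 0], [0, 0, 0.99]],
    [[0, 0, 0], [0, 0, 0.99]],
    [[0, 0, 0], [0, 0, 0.99]],
    [[0, 0, 0], [0, 0, 0.99]],
    [[0, 0, 0], [0, 0, 0.99]],
    [[0, 0, 0], [0, 0, 0.99]],
    [[0, 0, 0], [0, 0, 0]],
    [[0, 0, 0], [0, 0, 0]],
  ],
)

```text
time: 23.7
ee_pos: [0.5239, -0.0022, 0.1394]
tool_rot: [180.0, -0.0, 155.7]
wrist_force: [-0.5, -0.2, -0.0]
opening: 0.747
grasp_force: 0.0
```

```bash
cat > jw.py <<'E'
from h import *
from nf import C
o=robot.get_obs();p=robot.snapshot('wrist');im=p['color'].copy();print(np.round(o['qpos'],1),o['ee_pos'],o['tool_rot'],o['wrist_force'],o['ft_torque'],o['time'])
V=[.4975,-.0580,-.438]
A=lambda X:(np.array(X)-[V[0],V[1],0])@R.from_euler('z',V[2]).as_matrix()
for n,z in(('jaw',.029),('test_piece',.032)):
    for k in robot.trace(n,p)[:2]:
        c,_=cv2.findContours(k['pixels'].astype('uint8'),0,1);c=max(c,key=len)[:,0]
        w=A([onplane(p,q,z,o) for q in c]);print(n,k['confidence'],k['point'],k['pixels'].sum(),'fixture x',np.round(np.percentile(w[:,0],[1,99])*1e3,1),'y',np.round(np.percentile(w[:,1],[1,99])*1e3,1))
        if n=='test_piece' and k['confidence']>.3:
            v,s=fit(p,k['pixels'],o,.4715,-.114,1.13,.012);print('piece',v,np.degrees(v[2]),s,A([*v[:2],0]))
k=robot.trace('nut_top',p)[0]
for h in(.0755,.0765,.0775,.0785,.0795):
    NB=[np.vstack([C*.02+[0,0,h-.024],C*.02+[0,0,h]]),np.vstack([C*.006+[0,0,h],C*.006+[0,0,.088]])]
    v,s=fit(p,k['pixels'],o,.5236,-.002,0,0,NB);print(h,v,A([*v[:2],0]),s)
u=proj(p,np.array([[.49,-.07,.02]]),o)[0].astype(int);x0,y0=np.maximum(u-[120,90],0)
cv2.imwrite('pics/w10.png',cv2.resize(im[y0:y0+190,x0:x0+250],None,fx=3.1,fy=3.1,interpolation=cv2.INTER_CUBIC)[:,:,::-1])
E
python3 jw.py
```

```text
[  0.6  27.8  -8.  112.7   5.8  39.9  54.9] [ 0.52390656 -0.00217984  0.13939833] [ 1.79995472e+02 -1.46971985e-02  1.55737947e+02] [-0.45427919 -0.24686402 -0.0260595 ] [-0.02915313 -0.04659571  0.00671559] 23.7
jaw 0.95 [165.5, 193.0] 2738 fixture x [-29.4  31.1] y [-35.    4.9]
test_piece 0.96 [110.4, 193.6] 4343 fixture x [-33.7  37.1] y [-102.7  -28.2]
piece [ 0.47025583 -0.11723481  1.17155022] 67.12488303324727 0.8937834499794154 [ 0.00045084 -0.06519819  0.        ]
test_piece 0.68 [209.9, 184.3] 23229 fixture x [-58.5  46.9] y [-104.3  110.9]
piece [ 0.50361304  0.00231002 -2.03493874] -116.59340141503385 0.24594257178526835 [-0.02004325  0.05720957  0.        ]
0.0755 [ 0.52426991 -0.00211878  0.01635071] [0.00054202 0.06196003 0.        ] 0.8642226748133062
0.0765 [ 0.52386465 -0.0019199   0.28053055] [9.06657908e-05 6.19682519e-02 0.00000000e+00] 0.8577673167451244
0.0775 [ 0.52357854 -0.0018417   0.15497483] [-0.0002016   0.06191772  0.        ] 0.8497668221185876
0.0785 [ 0.5234617  -0.00178192  0.08146854] [-0.00033276  0.06192231  0.        ] 0.8447533929162528
0.0795 [ 0.5233588  -0.00165071 -0.13213912] [-0.0004816   0.06199748  0.        ] 0.8340953625081646
```

View pics/w10.png

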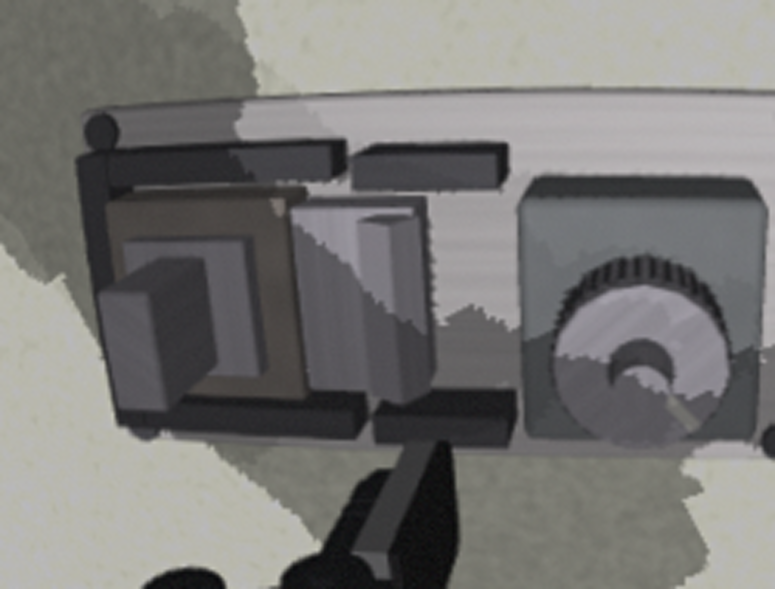

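>>> carry_out(
  plan=[
    [[0, 0, -0.5], [0, 0, 0]],
    [[0, 0, -0.7], [0, 0, 0]],
    [[0, 0, -0.7], [0, 0, 0]],
    [[0, 0, -0.5], [0, 0, 0]],
    [[0, 0, -0.36], [0, 0, 0]],
    [[0, 0, 0], [0, 0, 0]],
    [[0, 0, 0], [0, 0, 0]],
  ],
)

```text
time: 24.6
ee_pos: [0.5241, -0.0019, 0.0706]
tool_rot: [-180.0, 0.0, 156.0]
wrist_force: [-0.5, 0.5, 0.7]
opening: 0.75
grasp_force: 0.0
```

>>> carry_out(
  plan=[
    [[0, 0, 0], [0, 0, 0]],
    [[0, 0, 0], [0, 0, 0]],
    [[0, 0, 0], [0, 0, 0]],
    [[0, 0, 0], [0, 0, 0]],
    [[0, 0, 0], [0, 0, 0]],
    [[0, 0, 0], [0, 0, 0]],
  ],
  grip=-1,
)

```text
time: 25.2
ee_pos: [0.5242, -0.0027, 0.0715]
tool_rot: [-180.0, 0.1, 156.0]
wrist_force: [-2.1, -2.3, 8.7]
opening: 0.447
grasp_force: 59.1
```

```bash
python3 st.py
```

```text
[ -0.3  33.8  -6.8 116.1   7.5  30.4  53.5] [ 0.52415749 -0.00268318  0.07153247] [-1.79985331e+02  6.93292035e-02  1.55960184e+02] [-2.07139308 -2.30455833  8.72292747] [-0.49413936  0.6328664   0.05324413] 0.44702610886994487 25.2
```

>>> carry_out(
  plan=[
    [[0, 0, 0], [0, 0, -0.3]],
    [[0, 0, 0], [0, 0, -0.4]],
    [[0, 0, 0], [0, 0, -0.4]],
    [[0, 0, 0], [0, 0, 0]],
  ],
)

```text
time: 25.6
ee_pos: [0.5241, -0.0027, 0.0715]
tool_rot: [-180.0, 0.1, 146.6]
wrist_force: [-4.1, -3.9, 9.5]
opening: 0.45
grasp_force: 59.1
```

```bash
python3 st.py
```

```text
[ -2.1  33.7  -4.1 116.2   4.7  30.2  47. ] [ 0.5240672 -0.0027219  0.0715198] [-1.79953000e+02  9.39415846e-02  1.46625410e+02] [-4.08602719 -3.8887176   9.5383464 ] [-0.96160105  0.55578648  1.84967816] 0.449928668447509 25.6
```

>>> carry_out(
  plan=[
    [[0, 0, 0], [0, 0, -0.4]],
    [[0, 0, 0], [0, 0, -0.4]],
    [[0, 0, 0], [0, 0, 0]],
  ],
)

```text
time: 25.9
ee_pos: [0.5257, -0.0043, 0.0716]
tool_rot: [180.0, 0.2, 139.4]
wrist_force: [2.9, -8.4, 3.5]
opening: 0.442
grasp_force: 61.6
```

```bash
python3 st.py
```

```text
[ -3.4  33.8  -2.  116.2   2.5  29.9  42.2] [ 0.52572103 -0.0043287   0.07156762] [179.95450109   0.24860581 139.42137778] [ 2.94197273 -8.40606584  3.46444651] [-1.79919169 -0.57583559 -0.05178797] 0.4418325198456278 25.9
```

>>> carry_out(
  plan=[
    [[0, 0, 0], [0, 0, -0.4]],
    [[0, 0, 0], [0, 0, -0.4]],
    [[0, 0, 0], [0, 0, 0]],
  ],
)

```text
time: 26.2
ee_pos: [0.5238, -0.0026, 0.0714]
tool_rot: [-180.0, 0.0, 132.6]
wrist_force: [-3.4, -1.4, 8.3]
opening: 0.446
grasp_force: 62.4
```

```bash
python3 st.py
```

```text
[ -4.8  33.8  -0.2 116.3   0.3  29.9  37.5] [ 0.52379317 -0.00259975  0.07140507] [-1.79986291e+02  3.29202128e-02  1.32643980e+02] [-3.39836527 -1.41121675  8.28016563] [-0.39657527  0.7394148  -0.10301471] 0.4463157060531787 26.2
```

>>> carry_out(
  plan=[
    [[0, 0, 0], [0, 0, 0]],
    [[0, 0, 0], [0, 0, 0]],
    [[0, 0, 0], [0, 0, 0]],
    [[0, 0, 0.5], [0, 0, 0]],
    [[0, 0, 0.8], [0, 0, 0.9]],
    [[0, 0, 0.8], [0, 0, 0.9]],
    [[0, 0, 0.68], [0, 0, 0.87]],
    [[0, 0, 0], [0, 0, 0]],
  ],
  grip=0.5,
)

```text
time: 27.0
ee_pos: [0.5254, -0.0021, 0.1428]
tool_rot: [179.9, 0.2, 155.9]
wrist_force: [0.3, -0.3, -0.4]
opening: 0.752
grasp_force: 0.0
```

>>> carry_out(
  plan=[
    [[0, 0, 0], [0, 0, 0]],
    [[0, 0, 0], [0, 0, 0]],
  ],
)

```text
time: 27.2
ee_pos: [0.5236, -0.0021, 0.1396]
tool_rot: [-180.0, -0.0, 155.6]
wrist_force: [0.2, 0.8, 0.2]
opening: 0.752
grasp_force: 0.0
```

```bash
cat > mk.py <<'E'
from h import *
def marks(im,ctr,name):
    # warmth (R-B) in annulus around nut top centre; im upscaled x3.1
    r=im.astype(float);w=r[:,:,0]-r[:,:,2]
    yy,xx=np.mgrid[:im.shape[0],:im.shape[1]];rr=np.hypot(xx-ctr[0],yy-ctr[1]);m=(rr>30)&(rr<80)
    t=np.where(m,w,-99);k=m&(w>12)
    print(name,'n',k.sum(),'max',t.max(),'at',(np.round([xx[k].mean(),yy[k].mean()],1) if k.any() else None),'angle',np.round(np.degrees(np.arctan2(yy[k].mean()-ctr[1],xx[k].mean()-ctr[0])),1) if k.any() else None)
o=robot.get_obs();p=robot.snapshot('wrist');print(o['ee_pos'],o['tool_rot'])
u=proj(p,np.array([[.49,-.07,.02]]),o)[0].astype(int);x0,y0=np.maximum(u-[120,90],0)
c=(proj(p,np.array([[.5240,-.0021,.0757]]),o)[0]-[x0,y0]+.5)*3.1;print('ctr',c)
old=cv2.imread('pics/w10.png')[:,:,::-1]
new=cv2.resize(p['color'][y0:y0+190,x0:x0+250],None,fx=3.1,fy=3.1,interpolation=cv2.INTER_CUBIC)
cv2.imwrite('pics/w11.png',new[:,:,::-1])
marks(old,c,'old');marks(new,c,'new')
E
python3 mk.py
```

```text
[ 0.52362482 -0.00206728  0.13959973] [-1.79976804e+02 -3.80664370e-02  1.55616877e+02]
ctr [641.33024184 366.68237851]
old n 0 max 6.0 at None angle None
new n 0 max 6.0 at None angle None
```

```bash
python3 - <<'E'
import cv2,numpy as np
c=(641.3,366.7)
for n in('w10','w11'):
    im=cv2.imread(f'pics/{n}.png').astype(float)
    w=im[:,:,2]-im[:,:,0];b=im.mean(2)
    yy,xx=np.mgrid[:im.shape[0],:im.shape[1]];rr=np.hypot(xx-c[0],yy-c[1]);m=(rr>45)&(rr<72)
    a=(np.degrees(np.arctan2(yy-c[1],xx-c[0]))%360)
    P=[w[m&(abs(a-t)<4)].mean() for t in range(0,360,6)]
    i=np.argsort(P)[::-1][:6];print(n,[(int(k*6),round(P[k],1)) for k in i],'median',np.median(P))
    k=m&(w>np.median(P)+5);print(k.sum(),np.round(np.degrees(np.arctan2((yy[k]-c[1]).mean(),(xx[k]-c[0]).mean())),1))
E
```

```text
w10 [(48, np.float64(3.8)), (54, np.float64(1.9)), (42, np.float64(0.0)), (60, np.float64(-1.9)), (132, np.float64(-2.5)), (156, np.float64(-2.6))] median -4.141261934412619
381 49.3
w11 [(48, np.float64(3.8)), (54, np.float64(2.1)), (42, np.float64(0.4)), (60, np.float64(-2.3)), (150, np.float64(-2.3)), (144, np.float64(-2.4))] median -4.095012340600576
379 49.1
```

>>> carry_out(
  plan=[
    [[0, 0, 0.6], [0, 0, 0]],
    [[0, 0, 0.8], [0, 0, 0]],
    [[0, 0, 0.6], [0, 0, 0]],
    [[0, 0, 0], [0, 0, 0]],
  ],
)

```text
time: 27.65
ee_pos: [0.5247, -0.0018, 0.191]
tool_rot: [179.9, 0.1, 155.7]
wrist_force: [-0.3, -0.2, 0.0]
opening: 0.753
grasp_force: 0.0
```

```bash
python3 -c "
from h import *
print(robot.job_done())"
```

```text
the job is handed in; nothing more can be done
None
```

The smaller test piece is in the seat, tang up and clamped; the nut is at its stop (about 1.85 N m more did not move its mark), the gripper is clear, and I handed the job in at about 28 s without seeing a verdict.

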